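# Lock the sliding book-end of the cook-book rail with its snap cap

### The arm

A 7-joint arm with a two-finger parallel gripper is mounted at the origin on a cart in front of the work surface, level with it; the furniture and walls round the work are solid. World frame = base frame: x ahead of the robot, y to its left, z up, the work surface at z = 0. Lengths are in m, angles in rad, forces in N, time in s.
With the tool pointing down it reaches from about 0.35 to 0.9 m from the base axis. Payload 8.1 kg.
Tool frame: the origin (TCP) lies at the very end of the fingers, on their centre line; the grasp point (between the pads) lies arm.hold_point_z behind it (arm.hold_point_z is the distance from the TCP to the grasp point, in m); z points along the fingers, y is the line along which they close (so a half turn about z gives the same grasp; the last joint's range is limited). The gripper opens to 92 mm and grips with 3 to 60 N. Pads are 19 mm wide; open, the fingers measure 130 mm over their backs; the gripper's body (75 mm by 190 mm) begins 47 mm behind the grasp point.
Start: joints at [-1.391, 0.434, 0.025, 1.573, -0.012, 1.134, -0.075], TCP at [0.174, 0.6, 0.227] pointing down, gripper open.
Joint ranges: [-2.62, 2.62], [-0.44, 2.09], [-1.27, 1.32], [0.08, 2.57], [-1.32, 4.46], [0.12, 2], [-2.74, 2.74]. Speed limits (rad/s): [2.22, 2.22, 3.01, 3.01, 3.14, 3.14, 3.14].

### API

Orientations are given as a rotation vector (axis times angle).
In Python, from cell import arm, vision, job, cut_out gives the robot as it stands. The module is installed in compiled form; this text tells all that it offers.
- The arm moves only by the tool play_rows, never from a script. Its argument "increments" is text: rows parted by semicolons, each of 5 numbers parted by spaces: the shift along the tool's x, y, z in cm, then the turn about the tool's z in degrees, then the opening, from -1 (shut) to 1 (fully open), so that 0 is half open. A call has 1 to 5 rows; each row shifts and turns the commanded pose from where the row before left it, along the tool's axes as they then stand; what a row does not reach is not made up. A row lasts 1/12 s, in which the tool goes at most 41.7 mm and 7.16 degrees, less where a joint would pass 70% of its speed; a pose out of reach is approached as far as the arm can. A call is refused whole if a number of a shift passes 4.17 or a number of a turn 7.16, either way. A call with a gripper value outside its range is refused whole. The fingers move at their own pace and stop on an object; "grip_force" is the grip in N (left out, the last holds). Time passes only in rows, so rows that do not move let the fingers close. It gives the time, the measured TCP pose, the force, the opening and the grip force at its end, in the units of the state.
- arm.observe(): the state, without advancing time (a new reading comes with each control period).
- vision.get_image(name): name is "scene" or "top" or "wrist"; returns a dict with "frame" (400x640x3 uint8, red, green, blue), "z_map" (400x640 float32, m along the optical axis (not along the pixel's ray), 0 where there is no reading), "mtx" (3x3 intrinsics, pixels), "cam_to_world" (4x4, takes a point from camera to world coordinates). Camera axes: x right, y up, looking along -z (the intrinsics and any distortion apply to the point x, -y, -z); pixel columns grow to the right and rows downward; lengths in m; the calibration is good to about 2 mm. The wrist camera is an equidistant fisheye: a pixel r from the principal point sees the ray r / f radians off the axis. A picture is of the moment at which its call begins.
- job.sign_off(): hands the job in; it is judged then, once.
Trained networks look in a picture, given as the dict that the camera call returned (one of the last four; its "shot" number tells which), for a name from the list of things; names that differ only in an ending like _2 or _b are one class to them, and where a whole thing is asked for, a point or a joint stands for the part that bears it (a point fixed in the world has none). Each returns a list of dicts, best first, with "confidence" (0 to 1); they miss things now and then, are a little off and sometimes report something else, mostly with a low value. They report only what shows in the picture. A call takes as long as a camera call. They do not tell look-alikes from the thing itself.
- cut_out(query, picture): "mask" (400x640 bool, what is visible of it) and "point" ([row, column] in pixels, amid what is visible of it).
The state is a dict: "clock": time; "joints": joint angles; "dq": joint speeds; "joint_efforts": joint torques, N m; "position": TCP position; "ee_rot": TCP orientation; "force": force on the tool from outside, world axes, zero at the start; "ft_torque": the same for the moment, N m; "width": opening from 0.0 (shut) to 1.0 (fully open); "gripper_force": force on a finger pad.
Only numpy, scipy, OpenCV 4.12 (cv2) and the standard library are available. Lean on these libraries where they do the work, as an engineer would, in place of code of your own. Each camera call takes 0.05 s, during which the arm holds its last target. There are 200 camera calls.

### The job

Make room for the cook-book: slide the book-end along its rail towards the stud until it clicks home and the slot in its tongue surrounds the stud. Then take the loose cap, press it straight down onto the stud until it snaps and sits flush on the tongue, and keep pressing after the click: finish while still holding the cap and pushing it down firmly, with about 12 N. Leave the salt shaker and the spice jar where they stand.

Things in the scene. Friction and masses are not known exactly. Their poses are not given: they have to be found in the camera images.
- rail: Straight aluminium rail fixed to the worktop, 300 mm long, 28 mm wide, flat top 18 mm above the worktop. Origin: middle of its underside; y axis along the rail, z up. At its +y end a fixed wooden plate (90 mm wide, 80 mm high, 8 mm thick); near its -y end the upright stud. Two spring balls in its sides make the book-end's click: sliding takes 2 to 6 N, passing them 4 to 12 N.
- stud_seat (a point): Point on the axis of the rail's upright steel stud (at y = -125 mm on the rail), 24 mm above the worktop: the height of the upper face of the book-end's tongue, where the cap's mouth comes to rest. Axes as the rail's.
- stud_top (a point): Top of the stud, 46 mm above the worktop. The stud is 16 mm thick, tapering to 8 mm at the top. Four spring balls stand 3 mm out of it, 33.5 mm above the worktop: a cap pressed down meets them when its mouth is about 14 mm above stud_seat, needs roughly 5 to 12 N, then the force drops and it snaps to the seat, where they pull it down with 4 to 9 N. Fixed to the rail.
- grip_rib (a point): Centre of the loose book-end's upright grip rib: 14 mm thick across the rail, 36 mm long along it, 44 mm high (24 to 68 mm above the worktop). Axes as the rail's. Home: 81 mm from the stud axis on the rail's +y side. It starts 50 to 100 mm farther off and slides in the rail's -y direction; 2 mm past home the stud stops it.
- end_plate (a point): Middle of the top edge of the book-end's wooden plate: 90 mm wide, 6 mm thick, top 80 mm above the worktop, 33 mm behind grip_rib (clear gap 12 mm). The book-end (0.3 to 0.55 kg) straddles the rail with a grey shoe 41 mm wide, 95 mm long, upper face 24 mm above the worktop, 1.5 mm play each side. It is not held down on the rail: push it level, or by the gripped rib.
- slot (a point): Same book-end: centre of the seat in its flat slotted tongue (34 mm wide, 6 mm thick; slot 20 mm wide, open towards the stud), on its upper face, 81 mm ahead of grip_rib along the rail. Home: this point coincides with stud_seat.
- cap_center (a point): Centre, half-way up, of the loose white ribbed snap cap: a round knob 32 mm across, 45 mm tall, about 40 g, standing mouth down (mouth 22.5 mm below this point, bore 18 mm). Its place among shaker and jar varies. Seated on the stud it is 22.5 mm above stud_seat. Fingers reaching below its mouth would meet the tongue: grip it a little high, best across the rail.
- shaker_center (a point): Centre, half-way up, of the grey salt shaker, 44 mm across, 90 mm tall. A bystander.
- spice_center (a point): Centre, half-way up, of the spice jar with a mustard-coloured lid, 42 mm across, 96 mm tall. A bystander.
There are look-alikes about, which are no part of the job. Leave any green look-alike of the part that bears grip_rib alone.

How it is judged:
On the way, in this order (a step that is already met when the one before it is completed fails the run):
1. the book-end is home in its detent on the rail (slot within 3.5 mm of the stud along the rail and 4.5 mm in all) (distance between slot and stud_seat below 0.0045 m and y of slot in the frame of stud_seat below 0.0035 m), for 0.2 s.
2. the cap has snapped onto the stud and sits on the tongue (z of cap_center in the frame of stud_seat below 0.0245 m and horizontal distance between cap_center and stud_seat below 0.003 m), for 0.2 s.
At the end, for the whole second after the job is handed in: Book-end home (slot within 3.5 mm of the stud along the rail, 4.5 mm in all); cap snapped on the stud (within 2 mm of seat height, 3 mm of the axis, tilt under 0.1 rad); fingers still on the cap, which bears on the tongue with over 10 N: a push of about 5 N besides the balls' own pull (all of step 1 and all of step 2 and z of cap_center in the frame of stud_seat above 0.0205 m and angle between cap_center's own z axis and vertical below 0.1 rad and contact force between the fingers and cap above 2 N and contact force between cap and bookend above 10 N); the arm keeps its last pose, push and grip.
It fails at once if the salt shaker is moved more than 30 mm (distance of shaker_center from where it was at the start of the episode above 0.03 m).
It fails at once if the spice jar is moved more than 30 mm (distance of spice_center from where it was at the start of the episode above 0.03 m).
It also fails if it takes over 61 s, if anything falls off the work surface, if the arm or the gripper's body presses on something with over 40 N, if the wrist force passes 120 N, or if a joint passes its speed limit or range.

## Working session

There is one attempt and no reset: what is moved stays moved. The work goes in short steps, Python scripts to look and compute and a tool call to move; the robot and the scene stay as the last step left them, time stands still between calls to the robot, and variables do not carry over. Pictures are saved under pics/ and viewed, at most 10 in all, crops included, and the job is handed in when it is done.

Besides the shell and the picture viewer there is one more tool, called after ">>>" by a JSON object that holds its "name" and its "arguments", one argument or row to a line. play_rows: Moves the arm, as the interface text tells. Its arguments: {"type":"object","properties":{"increments":{"type":"string"},"grip_force":{"type":"number"}},"required":["increments"]}

```bash
mkdir -p pics
cat > h.py <<'E'
import numpy as np, cv2
from scipy.spatial.transform import Rotation as R
from cell import arm, vision, job, cut_out
def cloud(p):
    z=p["z_map"]; K=p["mtx"]; h,w=z.shape
    v,u=np.mgrid[:h,:w].astype(float)
    X=np.stack([(u-K[0,2])/K[0,0]*z,-(v-K[1,2])/K[1,1]*z,-z,np.ones_like(z)],-1)
    W=(X@p["cam_to_world"].T)[...,:3]; W[z==0]=np.nan
    return W
def save(p,n,crop=None,s=1):
    f=p["frame"][...,::-1]
    if crop: r0,r1,c0,c1=crop; f=f[r0:r1,c0:c1]
    cv2.imwrite("pics/"+n,cv2.resize(f,None,fx=s,fy=s,interpolation=cv2.INTER_CUBIC))
E
python3 - <<'E'
from h import *
s=arm.observe(); print(s); print(arm.hold_point_z)
for n in("top","scene"):
    p=vision.get_image(n); save(p,n+"0.png"); W=cloud(p)
    print(n,p["cam_to_world"].round(3).tolist())
    for q in("cap_center","grip_rib","rail","shaker_center","spice_center"):
        for d in cut_out(q,p)[:4]:
            m=d["mask"]; P=W[m]; P=P[~np.isnan(P[:,0])]
            print(q,round(d["confidence"],2),np.round(d["point"]),m.sum(),np.median(P,0).round(3),np.percentile(P,2,axis=0).round(3),np.percentile(P,98,axis=0).round(3))
E
```

```text
{'clock': 0.0, 'joints': array([-1.39066465,  0.43523129,  0.02499518,  1.57408164, -0.01159089,
        1.13398729, -0.07508709]), 'dq': array([-8.12440482e-04, -6.51283159e-05, -3.41576196e-04, -6.56092724e-04,
       -3.64795420e-05, -1.46162473e-03, -2.38177119e-04]), 'joint_efforts': array([-9.74735885e-04, -6.67867112e+01,  9.84384567e-01, -3.14447737e+01,
       -6.03190600e-02,  4.31413273e-02,  1.87131322e-04]), 'position': array([0.17429263, 0.59968543, 0.22594605]), 'ee_rot': array([-4.42740973e-01, -3.11017623e+00,  2.45275384e-03]), 'force': array([-0.70356448,  0.37793957,  0.26127422]), 'ft_torque': array([-0.00714538, -0.02860672,  0.02535918]), 'gripper_force': 0.0, 'width': 1.0017574803848144}
0.0188
top [[-0.064, 0.817, -0.574, -0.534], [-0.998, -0.055, 0.032, 0.239], [-0.005, 0.574, 0.819, 1.572], [0.0, 0.0, 0.0, 1.0]]
grip_rib 0.37 [233. 198.] 23 [0.403 0.631 0.058] [0.399 0.626 0.026] [0.408 0.637 0.08 ]
rail 0.44 [215. 297.] 156 [0.475 0.261 0.02 ] [ 0.433 -0.002 -0.   ] [0.521 0.293 0.081]
shaker_center 0.67 [208. 449.] 183 [ 0.443 -0.284  0.055] [ 0.433 -0.30
[... 238 characters left out ...]
 [0.0, 0.0, 0.0, 1.0]]
cap_center 0.7 [266. 408.] 153 [ 0.531 -0.217  0.035] [ 0.522 -0.228  0.008] [ 0.549 -0.202  0.046]
grip_rib 0.96 [210. 314.] 661 [0.487 0.176 0.032] [0.447 0.09  0.005] [0.529 0.206 0.078]
grip_rib 0.74 [168. 228.] 419 [0.401 0.67  0.028] [ 0.375  0.622 -0.004] [0.487 0.837 0.072]
grip_rib 0.48 [287. 414.] 430 [ 0.444 -0.306  0.049] [ 0.435 -0.317  0.007] [ 0.462 -0.286  0.088]
rail 0.89 [213. 299.] 826 [0.492 0.261 0.018] [ 0.436 -0.007 -0.001] [0.524 0.288 0.077]
shaker_center 0.94 [286. 413.] 496 [ 0.444 -0.305  0.047] [ 0.435 -0.317  0.002] [ 0.466 -0.284  0.088]
spice_center 0.56 [257. 369.] 527 [ 0.431 -0.154  0.059] [ 0.419 -0.167  0.002] [ 0.454 -0.129  0.096]
```

View pics/scene0.png

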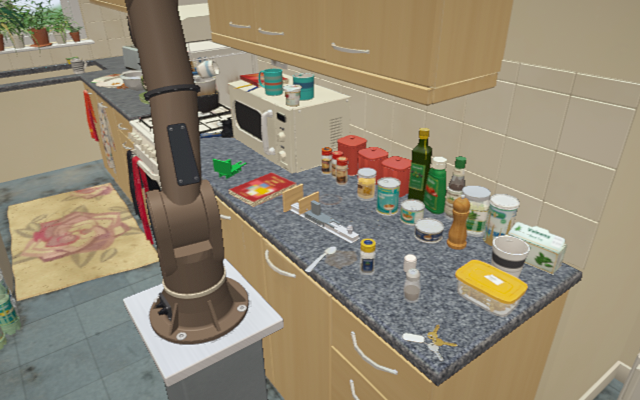

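Run:
```python
from h import *
p=vision.get_image("scene"); save(p,"crop1.png",(150,310,200,440),3.3)
W=cloud(p)
# rail: top-surface points z 15..20mm, near rail
Z=W[...,2]; m=(Z>.014)&(Z<.021)&(W[...,0]>.42)&(W[...,0]<.56)&(W[...,1]>-.06)&(W[...,1]<.32)
P=W[m][:,:2]; print(len(P))
for lo in np.arange(-.04,.31,.025):
    q=P[(P[:,1]>=lo)&(P[:,1]<lo+.025)]
    if len(q): print(round(lo,3),len(q),np.percentile(q[:,0],[5,50,95]).round(4))
m=(Z>.035)&(W[...,0]>.40)&(W[...,0]<.56)&(W[...,1]>-.06)&(W[...,1]<.32)
v,u=np.nonzero(m)
P=W[m]
for lo in np.arange(-.06,.31,.01):
    q=P[(P[:,1]>=lo)&(P[:,1]<lo+.01)]
    if len(q): print(round(lo,3),len(q),np.percentile(q[:,0],[5,50,95]).round(4),np.percentile(q[:,2],[5,50,95]).round(4))
```

```text
272
-0.015 32 [0.5005 0.5126 0.5269]
0.01 29 [0.4977 0.5065 0.5232]
0.035 36 [0.4956 0.5067 0.5182]
0.06 37 [0.4892 0.5038 0.5185]
0.085 31 [0.487  0.5072 0.5186]
0.11 19 [0.4773 0.4848 0.5184]
0.135 21 [0.4754 0.479  0.515 ]
0.16 10 [0.4721 0.4751 0.4876]
0.185 9 [0.4701 0.4729 0.4863]
0.235 7 [0.4683 0.4747 0.4792]
0.26 39 [0.4395 0.4735 0.4941]
0.285 2 [0.493  0.4944 0.4958]
0.0 4 [0.5065 0.5082 0.5135] [0.037  0.0382 0.04  ]
0.01 16 [0.5028 0.5093 0.5175] [0.0365 0.0417 0.0448]
0.02 2 [0.5085 0.5108 0.5131] [0.0413 0.0418 0.0423]
0.14 4 [0.4866 0.4896 0.494 ] [0.0381 0.0427 0.0578]
0.15 35 [0.4864 0.4936 0.4998] [0.0378 0.0534 0.0677]
0.16 20 [0.485  0.4886 0.4938] [0.0382 0.0562 0.0665]
0.17 29 [0.4844 0.4865 0.4981] [0.0365 0.0552 0.0682]
0.18 14 [0.4841 0.4867 0.4963] [0.0402 0.0602 0.066 ]
0.19 103 [0.4457 0.4639 0.4917] [0.0386 0.0574 0.0759]
0.2 109 [0.4607 0.5029 0.5308] [0.0407 0.0642 0.078 ]
0.21 1 [0.5172 0.5172 0.5172] [0.0748 0.0748 0.0748]
0.27 110 [0.4351 0.4566 0.4917] [0.0374 0.0597 0.0777]
0.28 134 [0.4501 0.4961 0.521 ] [0.038  0.0571 0.0772]
0.29 5 [0.5091 0.5192 0.5269] [0.0464 0.0744 0.0763]
```

View pics/crop1.png

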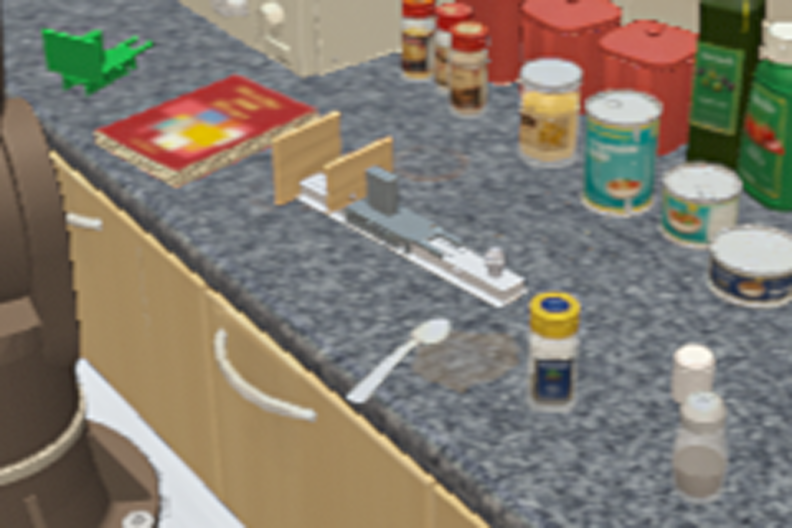

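The scene view shows the candidates. For the book-end: the grey/wood one on the rail at (314,210), which is mine, and a green look-alike at (228,168). For the cap: the plain white knob at (410,262), which is mine, with the shaker at (413,285) and the spice jar at (369,255) as bystanders. The stud is at about (349,230). The crop confirms the choice. The rail runs about 6° off the world y axis, so I'll turn the tool and move over the rib.

>>> {"name": "play_rows", "arguments": {
  "increments": "0 0 0 6.8 1;0 0 0 6.8 1;0 0 0 6.8 1;0 0 0 6.8 1;0 0 0 6.8 1"
}}

```text
clock: 1.07
position: [0.1744, 0.6002, 0.2268]
ee_rot: [-1.341, -2.841, -0.0]
force: [-0.5, 0.5, 0.2]
width: 0.998
gripper_force: 0.0
```

>>> {"name": "play_rows", "arguments": {
  "increments": "0 0 0 6.8 1;0 0 0 6.8 1;0 0 0 6.8 1;0 0 0 6.8 1;0 0 0 6.8 1"
}}

```text
clock: 1.48
position: [0.1744, 0.6002, 0.2268]
ee_rot: [-2.113, -2.325, -0.0]
force: [1.2, 0.4, 0.5]
width: 1.003
gripper_force: 0.0
```

>>> {"name": "play_rows", "arguments": {
  "increments": "-2.3 1.3 0 0 1;-2.3 1.3 0 0 1;-2.3 1.3 0 0 1;-2.3 1.3 0 0 1;-2.3 1.3 0 0 1"
}}

```text
clock: 1.9
position: [0.2512, 0.4913, 0.2268]
ee_rot: [-2.106, -2.331, -0.0]
force: [0.3, 0.5, -0.4]
width: 1.001
gripper_force: 0.0
```

>>> {"name": "play_rows", "arguments": {
  "increments": "-2.3 1.3 0 0 1;-2.3 1.3 0 0 1;-2.3 1.3 0 0 1;-2.3 1.3 0 0 1;-2.3 1.3 0 0 1"
}}

```text
clock: 2.32
position: [0.3276, 0.3834, 0.227]
ee_rot: [-2.106, -2.331, -0.001]
force: [-0.0, 0.2, 0.4]
width: 1.0
gripper_force: 0.0
```

>>> {"name": "play_rows", "arguments": {
  "increments": "-2.3 1.3 0 0 1;-2.3 1.3 0 0 1;-2.3 1.3 0 0 1;-2.3 1.3 0 0 1;-2.3 1.3 0 0 1"
}}

```text
clock: 2.73
position: [0.4039, 0.2756, 0.227]
ee_rot: [-2.106, -2.331, -0.001]
force: [0.8, -0.2, -0.5]
width: 1.0
gripper_force: 0.0
```

>>> {"name": "play_rows", "arguments": {
  "increments": "-2.3 1.3 0 0 1;-2.3 1.3 0 0 1;-2.3 1.3 0 0 1;-2.3 1.3 0 0 1;0 0 0 0 1"
}}

```text
clock: 3.15
position: [0.4672, 0.1853, 0.2273]
ee_rot: [2.112, 2.322, 0.001]
force: [-0.4, -0.1, 1.2]
width: 1.003
gripper_force: 0.0
```

```bash
cat >> h.py <<'E'
def wcloud(p):
    z=p["z_map"]; K=p["mtx"]; h,w=z.shape
    v,u=np.mgrid[:h,:w].astype(float)
    a=(u-K[0,2])/K[0,0]; b=(v-K[1,2])/K[1,1]; r=np.hypot(a,b)+1e-9
    t=np.tan(np.minimum(r,1.5))/r
    X=np.stack([a*t*z,-b*t*z,-z,np.ones_like(z)],-1)
    W=(X@p["cam_to_world"].T)[...,:3]; W[(z==0)|(r>1.4)]=np.nan
    return W
def pose():
    s=arm.observe(); M=R.from_rotvec(s["ee_rot"]).as_matrix()
    print("t",round(s["clock"],2),"pos",s["position"].round(4),"yaw",round(np.degrees(np.arctan2(M[1,1],M[0,1])),2),"z",M[:,2].round(3),"F",s["force"].round(1),"w",round(s["width"],3),"g",round(s["gripper_force"],1)); return s,M
E
python3 - <<'E'
from h import *
pose()
p=vision.get_image("wrist"); save(p,"w1.png"); W=wcloud(p)
print(p["cam_to_world"].round(3).tolist(),p["mtx"].tolist())
for q in("grip_rib","rail"):
    for d in cut_out(q,p)[:3]:
        P=W[d["mask"]]; P=P[~np.isnan(P[:,0])]
        print(q,round(d["confidence"],2),np.round(d["point"]),len(P),np.percentile(P,[2,50,98],axis=0).round(4).tolist())
E
```

```text
t 3.15 pos [0.4672 0.1853 0.2273] yaw 5.42 z [ 0.002 -0.001 -1.   ] F [-0.4 -0.1  1.2] w 1.003 g 0.0
[[0.996, -0.089, -0.031, 0.459], [0.094, 0.946, 0.309, 0.27], [0.002, -0.31, 0.951, 0.385], [0.0, 0.0, 0.0, 1.0]] [[309.70691628693146, 0.0, 318.44763402973774], [0.0, 309.70691628693146, 196.80047813596144], [0.0, 0.0, 1.0]]
grip_rib 0.96 [184. 338.] 3673 [[0.4491, 0.0843, 0.0182], [0.4915, 0.1763, 0.0247], [0.5259, 0.215, 0.0802]]
rail 0.91 [120. 340.] 3724 [[0.4432, 0.0339, 0.0017], [0.4889, 0.2452, 0.0178], [0.5219, 0.2937, 0.0802]]
rail 0.56 [185. 338.] 3685 [[0.4499, 0.0852, 0.0178], [0.4916, 0.176, 0.0247], [0.5247, 0.2148, 0.0802]]
```

View pics/w1.png

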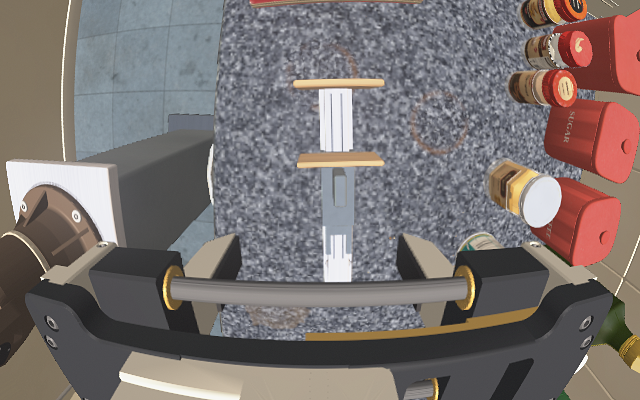

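The wrist view shows the rail plate at row 84, the book-end plate at row 160, the rib at (340,187), and the slotted tongue at (338,240). I'll fit the rib and the rail axis.

Run:
```python
from h import *
p=vision.get_image("wrist"); W=wcloud(p); Z=W[...,2]
box=(W[...,0]>.43)&(W[...,0]<.54)&(W[...,1]>.06)&(W[...,1]<.31)
def fit(n,m):
    P=W[m&box]; c=P.mean(0); r=cv2.minAreaRect((P[:,:2]*1000).astype(np.float32)); print(n,len(P),c.round(4),r)
fit("rib",(Z>.060)&(Z<.0715)&(W[...,1]<.19))
fit("bplate",(Z>.075)&(W[...,1]<.235))
fit("rplate",(Z>.075)&(W[...,1]>.235))
fit("shoe",(Z>.022)&(Z<.027)&(W[...,1]<.235)&(W[...,1]>.07))
m=(Z>.015)&(Z<.021)&(W[...,1]>.22)&(W[...,1]<.27)&box; fit("rail",m)
```

```text
rib 369 [0.4911 0.1743 0.0671] ((491.3587646484375, 174.03329467773438), (13.142117500305176, 33.43382263183594), 7.453688144683838)
bplate 42092 [0.4893 0.2162 0.3177] ((487.0631408691406, 196.18283081054688), (111.41612243652344, 71.5936508178711), 4.437549114227295)
rplate 1685 [0.5098 0.2587 0.2149] ((496.6964111328125, 279.24871826171875), (54.468441009521484, 117.55785369873047), 62.541587829589844)
shoe 1851 [0.4957 0.1401 0.0237] ((494.6502380371094, 146.25535583496094), (59.18023681640625, 144.31983947753906), 18.236249923706055)
rail 969 [0.4826 0.2455 0.0177] ((482.55804443359375, 244.72793579101562), (28.01789665222168, 52.38205337524414), 7.927769184112549)
```

>>> {"name": "play_rows", "arguments": {
  "increments": "0 0 0 -1.4 1;-0.7 1.15 2 0 1;-0.66 1.13 2 0 1;0 0 3 0 1;0 0 3 0 1"
}}

```text
clock: 3.77
position: [0.4893, 0.1807, 0.1262]
ee_rot: [2.074, 2.358, 0.003]
force: [0.6, 0.5, -0.7]
width: 0.999
gripper_force: 0.0
```

>>> {"name": "play_rows", "arguments": {
  "increments": "0 0 3 0 1;0 0 3 0 1;0 0 2 0 0;0 0 1.3 0 0;0 0 0 0 -0.2"
}}

```text
clock: 4.18
position: [0.4864, 0.1801, 0.0312]
ee_rot: [-2.073, -2.358, 0.007]
force: [-0.1, 0.2, -1.1]
width: 0.834
gripper_force: 0.0
```

>>> {"name": "play_rows", "arguments": {
  "increments": "0 0 0 0 -1;0 0 0 0 -1;0 0 0 0 -1;0 0 0 0 -1;0 0 0 0 -1",
  "grip_force": 20
}}

```text
clock: 4.6
position: [0.4891, 0.1801, 0.0346]
ee_rot: [2.077, 2.357, 0.002]
force: [0.7, -0.1, -0.8]
width: 0.466
gripper_force: 0.0
```

```bash
python3 -c "
from h import *
pose()"
```

```text
t 4.6 pos [0.4891 0.1801 0.0346] yaw 7.22 z [ 0.001  0.001 -1.   ] F [ 0.7 -0.1 -0.8] w 0.466 g 0.0
```

>>> {"name": "play_rows", "arguments": {
  "increments": "-0.4 0.1 0 0 -1;0 0 0 0 -1;0 0 0 0 -1;0 0 0 0 -1;0 0 0 0 -1"
}}

```text
clock: 5.02
position: [0.4906, 0.1759, 0.0339]
ee_rot: [2.078, 2.356, 0.001]
force: [0.9, -0.3, 1.4]
width: 0.147
gripper_force: 20.0
```

>>> {"name": "play_rows", "arguments": {
  "increments": "0 0 0 0 -1;0 0 0 0 -1;0 0 0 0 -1;0 0 0 0 -1"
}}

```text
clock: 5.35
position: [0.4906, 0.1759, 0.0339]
ee_rot: [2.077, 2.356, 0.001]
force: [2.9, 0.1, -0.6]
width: 0.154
gripper_force: 20.0
```

```bash
python3 -c "
from h import *
pose()"
```

```text
t 5.35 pos [0.4906 0.1759 0.0339] yaw 7.19 z [ 0.001  0.    -1.   ] F [ 2.9  0.1 -0.6] w 0.154 g 20.0
```

Gripped at 14 mm opening. Now I'll slide it, and slow down near home.

>>> {"name": "play_rows", "arguments": {
  "increments": "-0.8 0 0 0 -1;-1.2 0 0 0 -1;-1.2 0 0 0 -1;-1.2 0 0 0 -1;-0.8 0 0 0 -1"
}}

```text
clock: 5.77
position: [0.497, 0.1235, 0.0339]
ee_rot: [2.078, 2.356, 0.001]
force: [1.9, 4.5, 0.7]
width: 0.153
gripper_force: 20.0
```

>>> {"name": "play_rows", "arguments": {
  "increments": "-0.5 0 0 0 -1;-0.4 0 0 0 -1;-0.3 0 0 0 -1;-0.3 0 0 0 -1;0 0 0 0 -1"
}}

```text
clock: 6.18
position: [0.4989, 0.1093, 0.0339]
ee_rot: [2.077, 2.356, 0.001]
force: [2.8, 1.8, 0.3]
width: 0.154
gripper_force: 20.0
```

Run:
```python
from h import *
pose()
p=vision.get_image("scene"); W=cloud(p); Z=W[...,2]; save(p,"s2.png",(190,250,280,380),6)
m=(Z>.026)&(W[...,0]>.48)&(W[...,0]<.54)&(W[...,1]>-.02)&(W[...,1]<.04)
P=W[m]; print(len(P),P.mean(0),P.min(0),P.max(0))
```

```text
t 6.18 pos [0.4989 0.1093 0.0339] yaw 7.2 z [ 0.001  0.    -1.   ] F [2.8 1.8 0.3] w 0.154 g 20.0
36 [0.50971904 0.01385504 0.03635292] [0.49515754 0.00631794 0.02623356] [0.52325065 0.02425645 0.04544489]
```

View pics/s2.png

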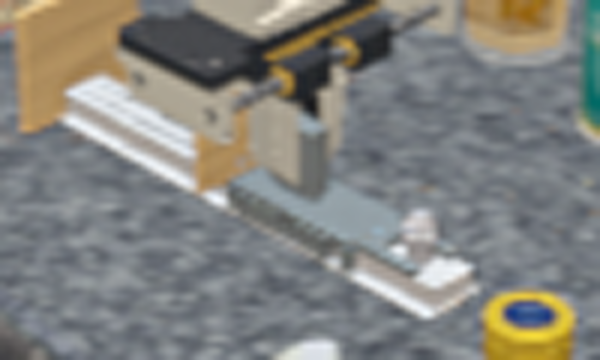

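>>> {"name": "play_rows", "arguments": {
  "increments": "-0.3 0 0 0 -1;-0.3 0 0 0 -1;-0.2 0 0 0 -1;0 0 0 0 -1"
}}

```text
clock: 6.57
position: [0.4998, 0.1021, 0.0339]
ee_rot: [-2.077, -2.357, -0.002]
force: [3.8, 4.5, 0.2]
width: 0.153
gripper_force: 20.0
```

>>> {"name": "play_rows", "arguments": {
  "increments": "-0.2 0 0 0 -1;0 0 0 0 -1"
}}

```text
clock: 6.73
position: [0.5, 0.1006, 0.0339]
ee_rot: [-2.076, -2.357, -0.002]
force: [3.2, 8.0, 0.3]
width: 0.159
gripper_force: 20.0
```

>>> {"name": "play_rows", "arguments": {
  "increments": "-0.1 0 0 0 -1;0 0 0 0 -1"
}}

```text
clock: 6.9
position: [0.5, 0.1005, 0.0339]
ee_rot: [-2.075, -2.358, -0.003]
force: [3.1, 9.9, 2.2]
width: 0.148
gripper_force: 20.0
```

>>> {"name": "play_rows", "arguments": {
  "increments": "-0.1 0 0 0 -1;0 0 0 0 -1"
}}

```text
clock: 7.07
position: [0.5001, 0.1005, 0.034]
ee_rot: [-2.073, -2.358, -0.004]
force: [1.9, 12.1, 2.0]
width: 0.156
gripper_force: 20.0
```

>>> {"name": "play_rows", "arguments": {
  "increments": "-0.1 0 0 0 -1;0 0 0 0 -1"
}}

```text
clock: 7.23
position: [0.5001, 0.1004, 0.034]
ee_rot: [-2.072, -2.358, -0.005]
force: [0.4, 14.2, 2.1]
width: 0.151
gripper_force: 20.0
```

>>> {"name": "play_rows", "arguments": {
  "increments": "-0.1 0 0 0 -1;0 0 0 0 -1"
}}

```text
clock: 7.4
position: [0.5001, 0.1003, 0.0341]
ee_rot: [-2.07, -2.358, -0.006]
force: [-0.3, 18.2, 3.6]
width: 0.152
gripper_force: 20.0
```

Run:
```python
from h import *
pose()
p=vision.get_image("wrist"); W=wcloud(p); Z=W[...,2]; 
q=vision.get_image("scene"); save(q,"s3.png",(205,250,310,370),10)
V=cloud(q)
for d in cut_out("grip_rib",q)[:1]: print(d["confidence"],np.nanpercentile(V[d["mask"]],[2,98],axis=0).round(4).tolist())
t=vision.get_image("top"); T=cloud(t)
for n,C in(("scene",V),("top",T)):
    z=C[...,2]; b=(C[...,0]>.49)&(C[...,0]<.53)&(C[...,1]>-.005)&(C[...,1]<.035)&(z>.03)&(z<.05)
    print(n,b.sum(),C[b].mean(0).round(4),C[b].min(0).round(4),C[b].max(0).round(4))
    b=(C[...,0]>.43)&(C[...,0]<.54)&(C[...,1]>.1)&(C[...,1]<.16)&(z>.03)&(z<.08)
    P=C[b]
    for lo in(.10,.11,.12,.13,.14,.15):
        k=P[(P[:,1]>lo)&(P[:,1]<lo+.01)]
        if len(k):print(lo,len(k),np.percentile(k,[5,50,95],axis=0).round(3).tolist())
```

```text
t 7.4 pos [0.5001 0.1003 0.0341] yaw 7.44 z [-0.     0.005 -1.   ] F [-0.3 18.2  3.6] w 0.152 g 20.0
0.84 [[0.4579, 0.0261, 0.0039], [0.5225, 0.1273, 0.0626]]
scene 31 [0.5096 0.0129 0.0384] [0.5021 0.0037 0.0309] [0.5213 0.0263 0.0459]
0.1 12 [[0.476, 0.1, 0.039], [0.479, 0.102, 0.053], [0.499, 0.105, 0.068]]
0.11 14 [[0.453, 0.117, 0.034], [0.46, 0.119, 0.04], [0.482, 0.12, 0.06]]
0.12 43 [[0.456, 0.12, 0.033], [0.474, 0.123, 0.044], [0.49, 0.127, 0.059]]<stdin>:10: RuntimeWarning: Mean of empty slice.
  ret = um.true_divide(
Traceback (most recent call last):
ValueError: zero-size array to reduction operation minimum which has no identity
```

View pics/s3.png

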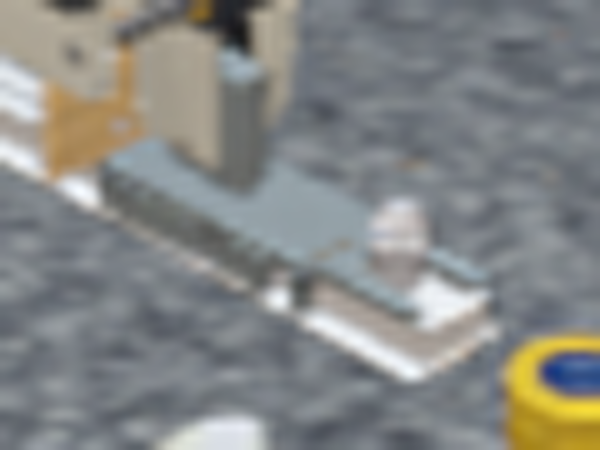

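>>> {"name": "play_rows", "arguments": {
  "increments": "0.3 0 0 0 -1;0 0 0 0 -1"
}}

```text
clock: 7.77
position: [0.5001, 0.1007, 0.0339]
ee_rot: [-2.074, -2.358, -0.003]
force: [2.1, 8.6, 1.1]
width: 0.154
gripper_force: 20.0
```

>>> {"name": "play_rows", "arguments": {
  "increments": "0.2 0 0 0 -1;0 0 0 0 -1"
}}

```text
clock: 7.93
position: [0.5, 0.1009, 0.0339]
ee_rot: [2.077, 2.357, 0.001]
force: [3.0, 3.4, 1.3]
width: 0.149
gripper_force: 20.0
```

>>> {"name": "play_rows", "arguments": {
  "increments": "0.1 0 0 0 -1;0 0 0 0 -1"
}}

```text
clock: 8.1
position: [0.5, 0.101, 0.0339]
ee_rot: [2.078, 2.355, 0.0]
force: [4.3, 1.3, 0.7]
width: 0.15
gripper_force: 20.0
```

>>> {"name": "play_rows", "arguments": {
  "increments": "0.1 0 0 0 -1;0 0 0 0 -1"
}}

```text
clock: 8.27
position: [0.4998, 0.1018, 0.0339]
ee_rot: [2.078, 2.355, 0.0]
force: [5.3, -0.6, 0.1]
width: 0.15
gripper_force: 20.0
```

>>> {"name": "play_rows", "arguments": {
  "increments": "0.1 0 0 0 -1;0 0 0 0 -1"
}}

```text
clock: 8.43
position: [0.4997, 0.1023, 0.0339]
ee_rot: [2.078, 2.354, -0.0]
force: [5.3, -3.6, 2.5]
width: 0.152
gripper_force: 20.0
```

>>> {"name": "play_rows", "arguments": {
  "increments": "0.1 0 0 0 -1;0 0 0 0 -1"
}}

```text
clock: 8.6
position: [0.4996, 0.1025, 0.0339]
ee_rot: [2.079, 2.353, -0.001]
force: [5.2, -5.4, 1.7]
width: 0.154
gripper_force: 20.0
```

>>> {"name": "play_rows", "arguments": {
  "increments": "0.1 0 0 0 -1;0 0 0 0 -1"
}}

```text
clock: 8.77
position: [0.4996, 0.1029, 0.0339]
ee_rot: [2.079, 2.352, -0.002]
force: [5.6, -6.4, 3.6]
width: 0.151
gripper_force: 20.0
```

```bash
python3 -c "
from h import *
pose()"
```

```text
t 8.77 pos [0.4996 0.1029 0.0339] yaw 7.05 z [ 0.001 -0.002 -1.   ] F [ 5.6 -6.4  3.6] w 0.151 g 20.0
```

Resistance grows on backing off and there is a solid stop 2 mm ahead, so the book-end is in its detent. I'll push back to the home position, release and check.

>>> {"name": "play_rows", "arguments": {
  "increments": "-0.2 0.1 0 0 -1;-0.2 0.1 0 0 -1;-0.1 0 0 0 -1;0 0 0 0 -1"
}}

```text
clock: 9.1
position: [0.5, 0.1023, 0.0338]
ee_rot: [-2.074, -2.355, 0.001]
force: [-1.6, 5.4, 9.4]
width: 0.152
gripper_force: 20.0
```

>>> {"name": "play_rows", "arguments": {
  "increments": "0 0 0 0 -0.3;0 0 0 0 0;0 0 0 0 0;0 0 0 0 0;0 0 0 0 0"
}}

```text
clock: 9.52
position: [0.5011, 0.1004, 0.0335]
ee_rot: [-2.078, -2.356, 0.001]
force: [-0.6, -0.0, -1.0]
width: 0.461
gripper_force: 0.0
```

>>> {"name": "play_rows", "arguments": {
  "increments": "0 0 -2 0 0;0 0 -3 0 0;0 0 -3 0 0;0 0 -3 0 0;0 0 -2 0 0"
}}

```text
clock: 9.93
position: [0.5021, 0.1004, 0.1662]
ee_rot: [2.078, 2.355, 0.002]
force: [1.1, 0.4, -0.9]
width: 0.501
gripper_force: 0.0
```

Run:
```python
from h import *
pose()
p=vision.get_image("wrist"); W=wcloud(p); Z=W[...,2]; save(p,"w2.png")
np.save("W.npy",W)
def fit(n,m):
    P=W[m]; r=cv2.minAreaRect((P[:,:2]*1000).astype(np.float32)); print(n,len(P),P.mean(0).round(4),r)
X,Y=W[...,0],W[...,1]
b=(X>.44)&(X<.56)
fit("rib",b&(Z>.060)&(Z<.0715)&(Y>.06)&(Y<.12)&(X>.48)&(X<.52))
fit("bplate",b&(Z>.077)&(Z<.084)&(Y>.10)&(Y<.2))
fit("stud",b&(Z>.03)&(Z<.05)&(Y>-.01)&(Y<.03))
fit("rail",b&(Z>.015)&(Z<.021)&(Y>.17)&(Y<.26))
```

```text
t 9.93 pos [0.5021 0.1004 0.1662] yaw 7.15 z [ 0.002  0.001 -1.   ] F [ 1.1  0.4 -0.9] w 0.501 g 0.0
rib 631 [0.5001 0.1026 0.0672] ((499.97747802734375, 101.77471923828125), (13.929418563842773, 36.13605880737305), 7.365746021270752)
bplate 756 [0.4956 0.1343 0.0792] ((495.51788330078125, 134.09536743164062), (89.12928771972656, 6.067621231079102), 7.618890762329102)
stud 240 [0.5108 0.024  0.0406] ((510.6533203125, 22.169048309326172), (17.18355941772461, 18.43145751953125), 52.37318801879883)
rail 2573 [0.4871 0.2147 0.0177] ((487.07745361328125, 214.69827270507812), (28.277250289916992, 92.64706420898438), 7.083477973937988)
```

View pics/w2.png

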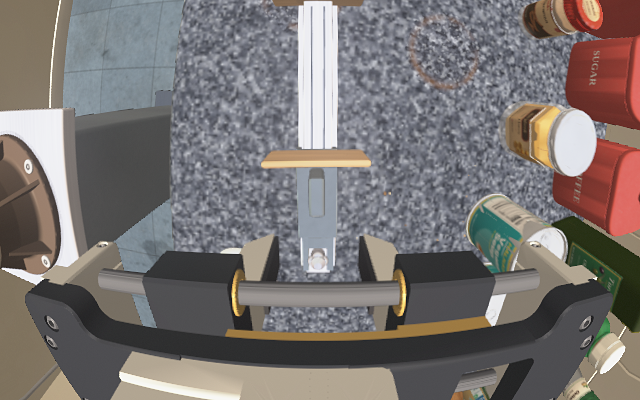

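The view shows the rib at (317,195) and the stud inside the tongue slot at (317,258). Measured rib-to-stud distance is 80.5 mm, so it is home. Next is the cap.

>>> {"name": "play_rows", "arguments": {
  "increments": "-2 0 -1.5 0 0;-3 0 -1.5 0 0.2;-3 0 -1 0 0.5;-3 0 0 0 0.5;-3 0 0 0 0.5"
}}

```text
clock: 10.4
position: [0.5193, -0.0395, 0.2042]
ee_rot: [2.077, 2.356, 0.002]
force: [0.2, 0.4, 0.7]
width: 0.727
gripper_force: 0.0
```

>>> {"name": "play_rows", "arguments": {
  "increments": "-3 0 0 0 0.5;-3 0 0 0 0.5;-3 0 0 0 0.5;-3 0 0 0 0.5;-3 0 0 0 0.5"
}}

```text
clock: 10.82
position: [0.5375, -0.1884, 0.2033]
ee_rot: [-2.077, -2.356, 0.0]
force: [0.2, 0.9, -0.5]
width: 0.751
gripper_force: 0.0
```

>>> {"name": "play_rows", "arguments": {
  "increments": "-2 0 0 0 0.5;0 0 0 0 0.5;0 0 0 0 0.5"
}}

```text
clock: 11.07
position: [0.5398, -0.2082, 0.2032]
ee_rot: [-2.081, -2.353, 0.001]
force: [0.0, 0.2, 0.1]
width: 0.748
gripper_force: 0.0
```

Run:
```python
from h import *
pose()
p=vision.get_image("wrist"); W=wcloud(p); Z=W[...,2]; save(p,"w3.png")
q=vision.get_image("scene"); V=cloud(q)
for n,C,im in(("w",W,p),("s",V,q)):
  for k in("cap_center","shaker_center","spice_center"):
    for d in cut_out(k,im)[:2]:
        P=C[d["mask"]]; P=P[~np.isnan(P[:,0])]
        t=P[P[:,2]>np.percentile(P[:,2],98)-.005]
        r=cv2.minEnclosingCircle((t[:,:2]*1000).astype(np.float32))
        print(n,k,round(d["confidence"],2),np.round(d["point"]),len(P),"top z",np.percentile(P[:,2],98).round(4),"mean",t.mean(0).round(4),"circ",r)
```

```text
t 11.07 pos [ 0.5398 -0.2082  0.2032] yaw 7.02 z [-0.001 -0.    -1.   ] F [0.  0.2 0.1] w 0.748 g 0.0
w cap_center 0.58 [176. 314.] 867 top z 0.0459 mean [ 0.5377 -0.2062  0.0441] circ ((537.6173095703125, -207.18069458007812), 15.707934379577637)
w shaker_center 0.69 [227. 243.] 708 top z 0.0808 mean [ 0.4467 -0.2778  0.082 ] circ ((469.0914001464844, -243.985595703125), 51.49026107788086)
w spice_center 0.77 [106. 228.] 2481 top z 0.0972 mean [ 0.4421 -0.1373  0.0957] circ ((441.0409240722656, -137.26243591308594), 21.030900955200195)
s cap_center 0.62 [264. 410.] 160 top z 0.0463 mean [ 0.5374 -0.214   0.0441] circ ((538.202392578125, -212.55833435058594), 15.15764045715332)
s cap_center 0.56 [219. 328.] 738 top z 0.0774 mean [0.4931 0.1267 0.0762] circ ((493.60400390625, 126.26409149169922), 41.37546157836914)
s shaker_center 0.65 [287. 413.] 475 top z 0.0879 mean [ 0.4541 -0.2961  0.0861] circ ((456.7192077636719, -295.178466796875), 14.271624565124512)
s spice_center 0.76 [256. 369.] 524 top z 0.0969 mean [ 0.4405 -0.1435  0.095 ] circ ((442.5013427734375, -142.0649871826172), 22.167497634887695)
```

View pics/w3.png

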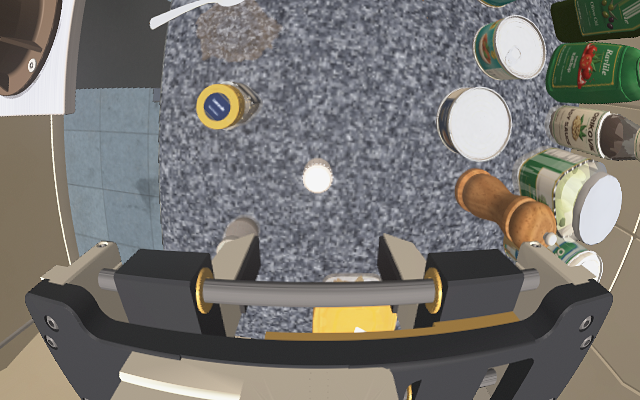

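The view shows the cap at (317,177), the spice jar at (222,105), and the shaker partly hidden at (240,235). Cap top measures 45 mm and radius 15.7 mm, which matches. I'll turn 4° to balance clearance to both bystanders, then descend.

>>> {"name": "play_rows", "arguments": {
  "increments": "0 0 0 4 0.5;0.15 -0.2 2 0 0.5;0 0 3 0 0.5;0 0 3 0 0.5;0 0 0 0 0.5"
}}

```text
clock: 11.88
position: [0.5355, -0.2035, 0.1192]
ee_rot: [-2.153, -2.279, 0.005]
force: [-0.7, 1.1, -0.0]
width: 0.75
gripper_force: 0.0
```

Run:
```python
from h import *
pose()
p=vision.get_image("wrist"); W=wcloud(p)
for k in("cap_center","shaker_center"):
    for d in cut_out(k,p)[:2]:
        P=W[d["mask"]]; P=P[~np.isnan(P[:,0])]
        t=P[P[:,2]>np.percentile(P[:,2],98)-.005]
        print(k,round(d["confidence"],2),np.round(d["point"]),len(P),P.max(0).round(4),t.mean(0).round(4),cv2.minEnclosingCircle((t[:,:2]*1000).astype(np.float32)))
```

```text
t 11.88 pos [ 0.5355 -0.2035  0.1192] yaw 3.25 z [-0.007  0.002 -1.   ] F [-0.7  1.1 -0. ] w 0.75 g 0.0
cap_center 0.59 [204. 321.] 1517 [ 0.5581 -0.1902  0.0464] [ 0.5379 -0.2056  0.0441] ((538.0377807617188, -206.64505004882812), 15.990031242370605)
```

>>> {"name": "play_rows", "arguments": {
  "increments": "-0.3 0.2 1 0 0.5;0 0 2.5 0 0.5;0 0 2.5 0 0.5;0 0 2 0 0.5;0 0 1.2 0 0.5"
}}

```text
clock: 12.45
position: [0.5407, -0.2084, 0.0307]
ee_rot: [2.159, 2.283, 0.0]
force: [-0.2, 0.0, -0.8]
width: 0.751
gripper_force: 0.0
```

>>> {"name": "play_rows", "arguments": {
  "increments": "0 0 0.8 0 0.5;0 0 0.2 0 0.5;0 0 0 0 0.5"
}}

```text
clock: 12.7
position: [0.5409, -0.2087, 0.0221]
ee_rot: [2.158, 2.282, 0.0]
force: [1.0, 0.3, 1.1]
width: 0.749
gripper_force: 0.0
```

>>> {"name": "play_rows", "arguments": {
  "increments": "0.2 -0.3 0.5 0 0.5;0 0 0 0 0.5;0 0 0 0 0.5"
}}

```text
clock: 12.95
position: [0.5375, -0.2064, 0.0172]
ee_rot: [2.158, 2.282, 0.001]
force: [-0.7, 0.5, 0.9]
width: 0.749
gripper_force: 0.0
```

>>> {"name": "play_rows", "arguments": {
  "increments": "0 0 0 0 -0.1;0 0 0 0 -1;0 0 0 0 -1;0 0 0 0 -1;0 0 0 0 -1",
  "grip_force": 25
}}

```text
clock: 13.37
position: [0.5374, -0.2066, 0.0168]
ee_rot: [2.159, 2.282, 0.0]
force: [-1.3, 0.4, -0.1]
width: 0.438
gripper_force: 0.0
```

>>> {"name": "play_rows", "arguments": {
  "increments": "0 0 0 0 -1;0 0 0 0 -1;0 0 0 0 -1;0 0 0 0 -1",
  "grip_force": 45
}}

```text
clock: 13.7
position: [0.5374, -0.2065, 0.0167]
ee_rot: [2.159, 2.282, 0.0]
force: [1.0, -0.2, 0.6]
width: 0.34
gripper_force: 45.0
```

Cap gripped at 31 mm. Next I'll lift it and carry it over the stud.

>>> {"name": "play_rows", "arguments": {
  "increments": "0 0 -2 0 -1;0 0 -3 0 -1;0 0 -3 0 -1;0 0 -3 0 -1;0 0 -2 0 -1"
}}

```text
clock: 14.12
position: [0.5379, -0.2071, 0.1493]
ee_rot: [2.158, 2.281, 0.001]
force: [0.7, -0.8, -0.2]
width: 0.338
gripper_force: 45.0
```

>>> {"name": "play_rows", "arguments": {
  "increments": "1.5 0 0 0 -1;2.5 0 0 0 -1;3 -0.3 0 0 -1;3 -0.3 0 0 -1;3 -0.3 0 0 -1"
}}

```text
clock: 14.53
position: [0.5206, -0.0761, 0.1467]
ee_rot: [-2.159, -2.282, -0.0]
force: [0.5, 0.8, -0.3]
width: 0.342
gripper_force: 45.0
```

>>> {"name": "play_rows", "arguments": {
  "increments": "3 -0.3 0 0 -1;2.9 -0.2 0 0 -1;2.5 0 0 0 -1;1.5 0 0 -2 -1;0 0 0 -2 -1"
}}

```text
clock: 14.95
position: [0.5104, 0.0254, 0.1465]
ee_rot: [-2.067, -2.364, -0.001]
force: [-0.8, -0.5, -0.3]
width: 0.341
gripper_force: 45.0
```

>>> {"name": "play_rows", "arguments": {
  "increments": "0 0 2 0 -1;0 0 2 0 -1;0 0 0 0 -1;0 0 0 0 -1"
}}

```text
clock: 15.28
position: [0.51, 0.0206, 0.1063]
ee_rot: [-2.077, -2.356, 0.003]
force: [1.3, -0.5, -0.5]
width: 0.344
gripper_force: 45.0
```

Run:
```python
from h import *
pose()
p=vision.get_image("wrist"); W=wcloud(p); save(p,"w4.png",(130,310,210,430),3.3); X,Y,Z=W[...,0],W[...,1],W[...,2]
def fit(n,m):
    P=W[m]
    if len(P): r=cv2.minAreaRect((P[:,:2]*1000).astype(np.float32)); print(n,len(P),P.mean(0).round(4),r)
b=(X>.44)&(X<.56)
fit("rib",b&(Z>.060)&(Z<.0715)&(Y>.06)&(Y<.12)&(X>.48)&(X<.52))
fit("stud",b&(Z>.03)&(Z<.05)&(Y>-.01)&(Y<.035))
for d in cut_out("cap_center",p)[:2]:
    P=W[d["mask"]]; P=P[~np.isnan(P[:,0])]
    if len(P): print(d["confidence"],d["point"],len(P),P.mean(0).round(4),P.min(0).round(4),P.max(0).round(4))
```

```text
t 15.28 pos [0.51   0.0206 0.1063] yaw 7.2 z [-0.002 -0.001 -1.   ] F [ 1.3 -0.5 -0.5] w 0.344 g 45.0
rib 1224 [0.5002 0.1015 0.0671] ((500.0575866699219, 101.3123779296875), (14.007974624633789, 35.54179000854492), 7.489569187164307)
stud 469 [0.5109 0.0243 0.0404] ((511.2800598144531, 21.87775421142578), (17.843307495117188, 19.121509552001953), 51.83587646484375)
0.68 [254.5, 317.2] 3314 [0.5088 0.0297 0.1227] [ 0.4895 -0.0295 -0.0011] [0.5391 0.0521 0.1845]
```

View pics/w4.png

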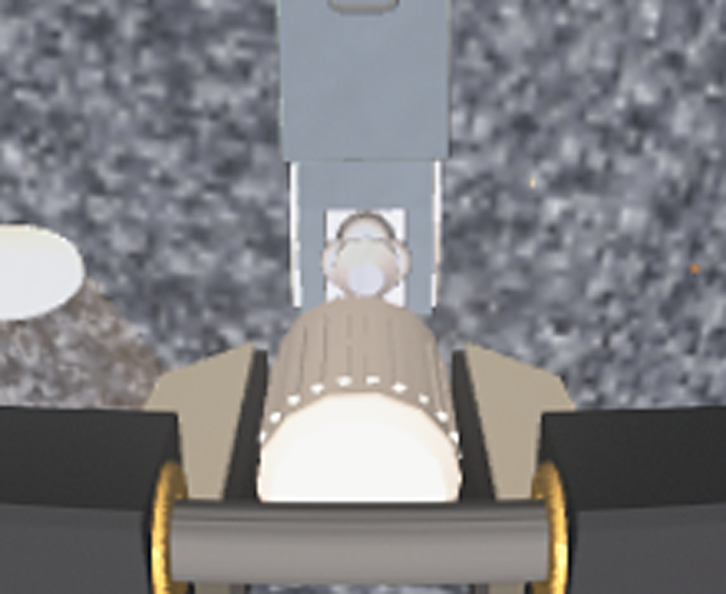

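The crop shows the cap upright between the fingers, with the stud centred in the slot just ahead of it at (365,265). I'll centre and descend.

>>> {"name": "play_rows", "arguments": {
  "increments": "0.07 0.06 1 0 -1;0 0 1.5 0 -1;0 0 1 0 -1;0 0 0.5 0 -1;0 0 0 0 -1"
}}

```text
clock: 15.8
position: [0.5105, 0.022, 0.0657]
ee_rot: [-2.077, -2.356, 0.002]
force: [-1.4, -0.3, 0.1]
width: 0.34
gripper_force: 45.0
```

>>> {"name": "play_rows", "arguments": {
  "increments": "0 0 0 0 -1;0 0 0 0 -1"
}}

```text
clock: 15.97
position: [0.5116, 0.022, 0.0672]
ee_rot: [2.078, 2.356, 0.001]
force: [0.2, -0.4, 0.1]
width: 0.343
gripper_force: 45.0
```

```bash
python3 -c "
from h import *
pose()"
```

```text
t 15.97 pos [0.5116 0.022  0.0672] yaw 7.18 z [ 0.001  0.    -1.   ] F [ 0.2 -0.4  0.1] w 0.343 g 45.0
```

>>> {"name": "play_rows", "arguments": {
  "increments": "0 -0.07 0.4 0 -1;0 0 0.4 0 -1;0 0 0 0 -1"
}}

```text
clock: 16.22
position: [0.5101, 0.0221, 0.0582]
ee_rot: [-2.077, -2.356, 0.0]
force: [-0.1, -0.5, 0.3]
width: 0.338
gripper_force: 45.0
```

>>> {"name": "play_rows", "arguments": {
  "increments": "0 0 0.2 0 -1;0 0 0.2 0 -1;0 0 0 0 -1"
}}

```text
clock: 16.47
position: [0.5106, 0.022, 0.0545]
ee_rot: [2.078, 2.356, 0.0]
force: [0.8, -0.5, -0.3]
width: 0.34
gripper_force: 45.0
```

>>> {"name": "play_rows", "arguments": {
  "increments": "0 0 0.2 0 -1;0 0 0.2 0 -1;0 0 0 0 -1"
}}

```text
clock: 16.72
position: [0.5111, 0.0219, 0.0509]
ee_rot: [2.077, 2.356, 0.001]
force: [1.0, -0.1, -0.1]
width: 0.339
gripper_force: 45.0
```

>>> {"name": "play_rows", "arguments": {
  "increments": "0 0 0.2 0 -1;0 0 0.2 0 -1;0 0 0 0 -1"
}}

```text
clock: 16.97
position: [0.5109, 0.0219, 0.0465]
ee_rot: [2.077, 2.356, 0.001]
force: [2.8, -2.1, -3.8]
width: 0.342
gripper_force: 45.0
```

>>> {"name": "play_rows", "arguments": {
  "increments": "0 0 0.2 0 -1;0 0 0.2 0 -1;0 0 0 0 -1"
}}

```text
clock: 17.22
position: [0.5103, 0.022, 0.042]
ee_rot: [2.078, 2.356, -0.001]
force: [5.4, -1.0, -10.9]
width: 0.336
gripper_force: 45.0
```

>>> {"name": "play_rows", "arguments": {
  "increments": "0 0 0.2 0 -1;0 0 0.2 0 -1;0 0 0 0 -1"
}}

```text
clock: 17.47
position: [0.5108, 0.0219, 0.0404]
ee_rot: [-2.078, -2.355, -0.002]
force: [-6.3, -1.2, 27.8]
width: 0.339
gripper_force: 45.0
```

>>> {"name": "play_rows", "arguments": {
  "increments": "0 0 0.2 0 -1;0 0 0 0 -1;0 0 0 0 -1"
}}

```text
clock: 17.72
position: [0.5109, 0.0217, 0.0394]
ee_rot: [-2.079, -2.355, -0.004]
force: [-10.1, -2.2, 45.2]
width: 0.339
gripper_force: 45.0
```

>>> {"name": "play_rows", "arguments": {
  "increments": "0 0 0.2 0 -1;0 0 0 0 -1;0 0 0 0 -1"
}}

```text
clock: 17.97
position: [0.5108, 0.0217, 0.0379]
ee_rot: [-2.079, -2.355, -0.004]
force: [-12.3, -1.5, 54.2]
width: 0.34
gripper_force: 45.1
```

Seated on the tongue, but pressing too hard. I'll ease back to about 12–14 N.

>>> {"name": "play_rows", "arguments": {
  "increments": "0 0 -0.3 0 -1;0 0 0 0 -1;0 0 0 0 -1"
}}

```text
clock: 18.22
position: [0.5108, 0.022, 0.0382]
ee_rot: [2.078, 2.356, 0.001]
force: [-1.5, -0.1, 14.3]
width: 0.343
gripper_force: 45.0
```

```bash
python3 -c "
from h import *
pose()"
```

```text
t 18.22 pos [0.5108 0.022  0.0382] yaw 7.19 z [ 0.001  0.    -1.   ] F [-1.5 -0.1 14.3] w 0.343 g 45.0
```

>>> {"name": "play_rows", "arguments": {
  "increments": "0 0 0 0 -1;0 0 0 0 -1;0 0 0 0 -1;0 0 0 0 -1;0 0 0 0 -1"
}}

```text
clock: 18.63
position: [0.5108, 0.022, 0.0382]
ee_rot: [2.078, 2.356, 0.001]
force: [-1.7, -0.6, 15.0]
width: 0.346
gripper_force: 45.0
```

Run:
```python
from h import *
pose()
p=vision.get_image("wrist"); W=wcloud(p); save(p,"w5.png",(130,310,210,430),3.3); X,Y,Z=W[...,0],W[...,1],W[...,2]
b=(X>.48)&(X<.52)&(Z>.060)&(Z<.0715)&(Y>.07)&(Y<.125); P=W[b]
print("rib",len(P),cv2.minAreaRect((P[:,:2]*1000).astype(np.float32)))
b=(abs(X-.5105)<.01)&(abs(Y-.022)<.015)&(Z<.08); P=W[b]; print("cap top",len(P),np.percentile(P[:,2],[50,90,98]) if len(P) else 0)
q=vision.get_image("scene"); V=cloud(q)
for k in("shaker_center","spice_center"):
    d=cut_out(k,q)[0]; print(k,np.round(d["point"]),np.nanmedian(V[d["mask"]],0).round(3))
```

```text
t 18.63 pos [0.5108 0.022  0.0382] yaw 7.18 z [ 0.001  0.    -1.   ] F [-1.7 -0.6 15. ] w 0.346 g 45.0
rib 2731 ((500.2583923339844, 101.39125061035156), (14.034505844116211, 35.47883987426758), 7.9359941482543945)
cap top 2075 [0.06569446 0.06904615 0.06957401]
shaker_center [287. 416.] [ 0.445 -0.306  0.048]
spice_center [255. 367.] [ 0.431 -0.154  0.057]
```

View pics/w5.png

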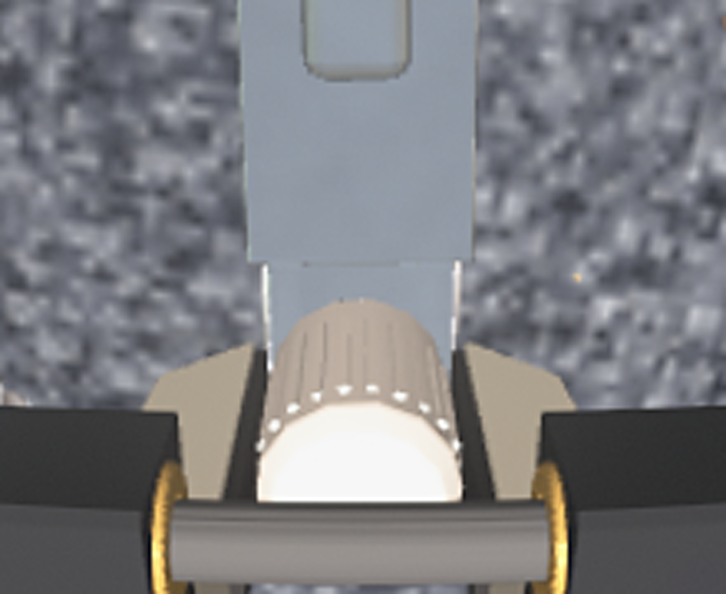

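The crop shows the cap flush on the tongue and upright. Its top is at 69 mm (24 + 45), the push is 15 N, the rib is at home, and the bystanders have not moved. Handing in.

```bash
python3 -c "
from h import *
print(job.sign_off())"
```

```text
the job is handed in; nothing more can be done
None
```

I handed the job in with the book-end clicked home on the stud, the cap snapped flush on the tongue and still held under about 15 N (the target was about 12 N), and the shaker and jar unmoved; the sign-off returned no verdict.

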